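# Lock the yerba tub on the balcony rack

## Robot

A 6-joint arm with a two-finger parallel gripper is mounted at the origin on the work surface. World frame = base frame: x ahead of the robot, y to its left, z up, the work surface at z = 0. Lengths are in m, angles in rad, forces in N, time in s.
With the tool pointing down it reaches from about 0.25 to 0.85 m from the base axis. Payload 12.5 kg.
Tool frame: the origin (TCP) lies midway between the tips of the shut fingers; the grasp point (between the pads) lies 19 mm behind it (ctrl.hold_point_z is the distance from the TCP to the grasp point, in m); z points along the fingers, y is the line along which they close (so a half turn about z gives the same grasp; the last joint's range is limited). The gripper opens to 93 mm and grips with 3 to 60 N. Pads are 15 mm wide; open, the fingers measure 128 mm over their backs; the gripper's body (75 mm by 188 mm) begins 65 mm behind the grasp point.
Start: joints at [1.084, 0.351, 1.652, -0, 1.139, -0.085], TCP at [0.215, 0.506, 0.185] pointing down, gripper open.
Joint ranges: [-2.75, 2.75], [-0.79, 2.1], [0.01, 2.65], [-1.57, 4.71], [0.07, 3.14], [-2.87, 2.87]. Speed limits (rad/s): [2.22, 2.22, 2.79, 3.14, 3.14, 3.14].

## Interface

Orientations are given as [roll, pitch, yaw] about the fixed x, y, z axes, in that order (R = Rz(yaw) Ry(pitch) Rx(roll)).
In Python, from station import readout, imaging, ctrl gives the robot as it stands.
- The arm moves only by the tool send_rows, never from a script. Its argument "plan" is a list that holds one entry, the list of rows, each a list of 6 numbers: the shift along the tool's x, y, z in mm, then the turn, a rotation vector about the tool's x, y, z in rad. In form: [[[dx, dy, dz, wx, wy, wz], ...]]. A call has 1 to 5 rows; each row shifts and turns the commanded pose from where the row before left it, along the tool's axes as they then stand; what a row does not reach is not made up. A row lasts 1/10 s, in which the tool goes at most 50 mm and 8.59 degrees, less where a joint would pass 70% of its speed; a pose out of reach is approached as far as the arm can. A call is refused whole if a number of a shift passes 50 or a number of a turn 0.15, either way. A call with a gripper value outside its range is refused whole. "grip" is the opening, from 0 (shut) to 1 (fully open), set as the call begins (left out, the last holds). The fingers move at their own pace and stop on an object; "force" is the grip in N (left out, the last holds). Time passes only in rows, so rows that do not move let the fingers close. It gives the time, the measured TCP pose, the force, the opening and the grip force at its end, in the units of the state.
- readout.get_obs(): the state, without advancing time (a new reading comes with each control period).
- imaging.snapshot(name): name is "side" or "top" or "wrist"; returns a dict with "img" (384x512x3 uint8, red, green, blue), "z_map" (384x512 float32, m along the optical axis (not along the pixel's ray), 0 where there is no reading), "fx", "fy", "cx", "cy" (pixels), "R" (3x3) and "t" (3): a world point X has camera coordinates R X + t. Camera axes: x right, y down, z forward; pixel columns grow to the right and rows downward; lengths in m; the calibration is good to about 2 mm. A picture is of the moment at which its call begins.
- ctrl.finish_job(): hands the job in; it is judged then, once.
The state is a dict: "clock": time; "joint_pos": joint angles; "joint_vel": joint speeds; "effort": joint torques, N m; "position": TCP position; "orientation": TCP orientation; "wrist_force": force on the tool from outside, world axes, zero at the start; "torque": the same for the moment, N m; "width": opening from 0.0 (shut) to 1.0 (fully open); "grip_force": force on a finger pad.
Only numpy, scipy, OpenCV 4.12 (cv2) and the standard library are available. Lean on these libraries where they do the work, as an engineer would, in place of code of your own. Each camera call takes 0.05 s, during which the arm holds its last target. There are 200 camera calls.

## Task

First swing the tub's open steel hasp down until it lies flat on the lock housing, with the lock's brass head showing through its window. Then take the red-handled key from its blue stand, push it fully into the slot of the brass lock, turn it clockwise (seen from above) as far as it goes to lock the hasp, and leave it standing in the lock. Leave the jar, the bombilla and the brush where they are.

Things in the scene. Friction and masses are not known exactly. Their poses are not given: they have to be found in the camera images.
- tub: closed green plastic tub, fixed on the tray, 150 (x) x 170 (y) mm, lid top 110 mm above its underside. Origin: centre of its underside, z up. On its -x side is a green lock housing 80 (x) x 70 (y) mm, top at 110 mm, centred 117 mm from the origin. The hasp is hinged on the lid and folds over towards the tub's -x onto this housing
- hasp (a joint): angle of the hasp, a steel plate 125 x 58 x 5 mm with a red stripe at its free end; hinge axis along the tub's y. 0 rad = closed, flat on the housing, pointing to the tub's -x; 1.57 = upright; starts at 1.15 to 1.7. Stiff: stays where left. Its window, 32 mm wide, runs from 35 to 89 mm from the hinge; the solid end from 89 to 125 mm can be pushed
- hasp_hinge (a point): point on the hasp's hinge axis at mid-width, mid-thickness of the plate; 45 mm from the tub's origin towards its -x, 113.5 mm above the tub's underside. Its axes turn with the hasp (its -x points along the plate to the free end, z out of the face that is uppermost when closed)
- hasp_tip (a point): middle of the free end of the hasp, on the face that is uppermost when closed; axes as hasp_hinge
- plug (a joint): angle of the brass lock plug about the vertical; grows clockwise seen from above. About 0 (-0.1 to 0.1) = unlocked, slot along the tub's x; 1.5 = locked, at its stop. Moderate friction (0.05 N m), stays where left
- lock_mouth (a point): centre of the key slot's mouth, on top of the plug's oblong brass head (48 x 28 mm, its top 13 mm above the closed hasp), 107 mm from the tub's origin towards its -x, 129 mm above the tub's underside. z up; x is the long axis of slot and head and turns with the plug. Slot 22 (x) x 10 (y) mm, 46 mm deep, mouth slightly chamfered
- key: loose key, 84 mm high, 90 g, upright in the stand. Origin: centre of the blade's lower end; z up. Steel blade 20 (x) x 8 (y) mm, 28 mm long, end tapered; then a round collar, diameter 26, 22 mm high, whose lower face is the stop (rests on the stand's top, or on the brass head when fully in); then a red grip 62 (x) x 14 (y) x 34 mm high. Works either way round
- key_tip (a point): centre of the lower end of the key's blade (the key's origin), axes of the key
- key_grip (a point): centre of the key's red grip, 67 mm above the tip, axes of the key; fingers close along its y on 14 mm
- stand: blue fixed key stand, 60 x 60 x 50 mm, origin at the centre of its underside, with a 24 (x) x 12 (y) x 40 mm deep slot for the blade
- jar: amber glass jar with white cap, diameter 66 mm, 95 mm high, loose; origin at the centre of its underside; leave it alone
- bombilla: stainless steel straw lying on the tray, 180 mm long, 9 mm thick, loose; origin at its middle, lying along its x; leave it alone
- brush: small round wooden brush lying on the tray, 165 mm long, 34 mm high, head of diameter 56 mm, loose; origin at its middle, along its x; leave it alone
- rack: fixed white drying rack: drip tray 520 x 960 mm (x, y), its floor 8 mm above the work surface; origin at its centre on the work surface. Along its left (+y) side a hook rail 270 mm high with three gourds hanging upturned, 395 mm from the origin

How it is judged:
On the way, in this order (a step that is already met when the one before it is completed fails the run):
1. the hasp lies closed on the housing (within 0.08 rad) while the lock is still unlocked (plug below 0.35 rad) and the key is not yet in it (value of joint hasp below 0.08 rad and value of joint plug below 0.35 rad and distance between key_tip and lock_mouth above 0.04 m), for 0.2 s.
2. the key's blade is at least 23 mm deep in the slot, hasp closed, plug still unturned (below 0.5 rad) (z of key_tip in the frame of lock_mouth below -0.023 m and horizontal distance between key_tip and lock_mouth below 0.006 m and value of joint hasp below 0.08 rad and value of joint plug below 0.5 rad), for 0.1 s.
3. the key, still in the slot, has turned the plug to at least 1.3 rad (value of joint plug above 1.3 rad and z of key_tip in the frame of lock_mouth below -0.018 m and horizontal distance between key_tip and lock_mouth below 0.006 m), for 0.1 s.
At the end, for the whole second after the job is handed in: Hasp closed (within 0.08 rad); plug at 1.3 rad or more (stop 1.5); key released, at rest in the slot: at least 23 mm of its 28 mm blade in, within 6 mm of the axis, within 0.15 rad of upright. Jar, bombilla, brush within 40 mm of their start, jar upright (value of joint hasp below 0.08 rad and value of joint plug above 1.3 rad and z of key_tip in the frame of lock_mouth below -0.023 m and horizontal distance between key_tip and lock_mouth below 0.006 m and angle between key's own z axis and vertical below 0.15 rad and linear speed of key below 0.02 m/s and distance of each of jar, bombilla, brush from where it was at the start of the episode below 0.04 m and angle between jar's own z axis and vertical below 0.4 rad); the robot touches nothing.
It fails at once if the jar is moved over 40 mm or tipped over 0.4 rad (distance of jar from where it was at the start of the episode above 0.04 m or angle between jar's own z axis and vertical above 0.4 rad).
It fails at once if the bombilla is moved over 40 mm (distance of bombilla from where it was at the start of the episode above 0.04 m).
It fails at once if the brush is moved over 40 mm (distance of brush from where it was at the start of the episode above 0.04 m).
It also fails if it takes over 64 s, if anything falls off the work surface, if the arm or the gripper's body presses on something with over 40 N, if the wrist force passes 120 N, or if a joint passes its speed limit or range.

## Working session

There is one attempt and no reset: what is moved stays moved. The work goes in short steps, Python scripts to look and compute and a tool call to move; the robot and the scene stay as the last step left them, time stands still between calls to the robot, and variables do not carry over. Pictures are saved under pics/ and viewed, at most 11 in all, crops included, and the job is handed in when it is done.

Besides the shell and the picture viewer there is one more tool, called after ">>>" as name([rows], argument=value, ...), one row to a line, values as JSON. send_rows: Moves the arm, as the interface text tells. Its arguments: {"type":"object","properties":{"plan":{"type":"array"},"grip":{"type":"number"},"force":{"type":"number"}},"required":["plan"]}

```bash
mkdir -p pics
cat > h.py <<'E'
import numpy as np,cv2
from station import readout,imaging,ctrl
def snap(n,f):
    s=imaging.snapshot(n); cv2.imwrite('pics/'+f+'.png',s['img'][:,:,::-1]); np.savez('pics/'+f+'.npz',**s); return s
def load(f): return dict(np.load('pics/'+f+'.npz'))
def cloud(s):
    v,u=np.mgrid[:384,:512]; z=s['z_map']; c=np.stack([(u-s['cx'])/s['fx']*z,(v-s['cy'])/s['fy']*z,z],-1)
    return (c-s['t'])@s['R']
def proj(s,X):
    c=s['R']@np.array(X)+s['t']; return c[0]/c[2]*s['fx']+s['cx'],c[1]/c[2]*s['fy']+s['cy']
E
python3 - <<'E'
from h import *
a=snap('top','top0');b=snap('side','side0')
for s in(a,b):print(s['R'],-s['R'].T@s['t'],s['fx'])
cv2.imwrite('pics/both.png',cv2.resize(np.vstack([a['img'],b['img']])[:,:,::-1],(400,600)))
print(readout.get_obs())
E
```

```text
[[-0.00945319 -0.99985425 -0.01421702]
 [-0.99896867  0.01007434 -0.04427309]
 [ 0.04440987  0.01378384 -0.9989183 ]] [ 0.51992422 -0.00346995  1.25069481] 448.97987465187225
[[ 0.88576309 -0.46358332 -0.02267701]
 [-0.30952575 -0.55358798 -0.77313269]
 [ 0.3458577   0.69183152 -0.63383878]] [ 0.23604139 -0.72999829  0.79498515] 461.6103379547371
{'clock': 0.1, 'joint_pos': array([ 1.08439253e+00,  3.51195484e-01,  1.65234978e+00, -1.12448640e-05,
        1.13909189e+00, -8.45936861e-02]), 'joint_vel': array([ 5.41114768e-04, -1.02181048e-03, -7.53698019e-04, -4.34873368e-04,
        8.98894870e-04, -7.93420194e-05]), 'effort': array([-3.34917986e-04, -4.98031354e+01, -2.85697478e+01,  6.99627190e-02,
        2.40428851e-02, -1.91718317e-05]), 'position': array([0.21491351, 0.50590369, 0.18465201]), 'orientation': array([-3.14055103e+00, -7.80802969e-05,  2.73978721e+00]), 'wrist_force': array([ 0.33469785, -1.01481277, -0.80079149]), 'torque': array([ 0.0258345 , -0.02625305,  0.03912295]), 'grip_force': 0.0, 'width': 1.0008309936863489}
```

View pics/top0.png

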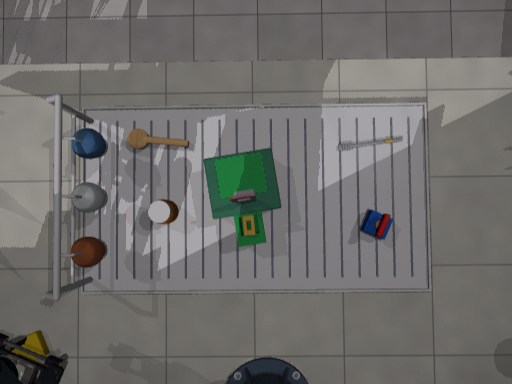

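View pics/side0.png

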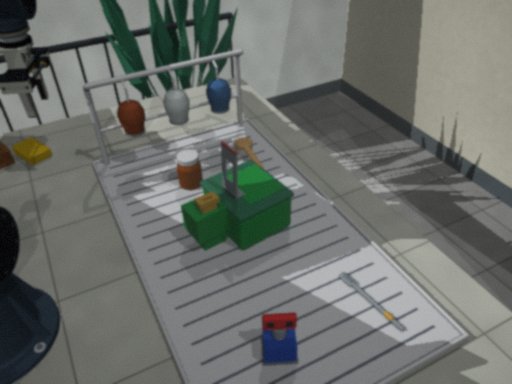

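The top view shows the tub at (243,183), the brass lock at (249,226), the upright hasp with its stripe at (243,197), and the key on its stand at (378,224). The side view shows the hasp at (230,165), the brass head at (208,202), and the key grip at (279,321).

Run:
```python
from h import *
for f,boxes in(('top0',dict(brass=(232,210,266,246),stripe=(225,185,262,210),key=(355,200,400,245))),('side0',dict(brass=(190,188,225,218),stripe=(215,135,245,205),key=(255,305,305,365)))):
    s=load(f);P=cloud(s);hsv=cv2.cvtColor(s['img'],cv2.COLOR_RGB2HSV);H,S,V=[hsv[:,:,i].astype(int) for i in range(3)]
    M=dict(brass=(H>8)&(H<28)&(S>120),stripe=((H<8)|(H>170))&(S>90),key=((H<8)|(H>170))&(S>120),blue=(H>105)&(H<130)&(S>120))
    boxes['blue']=boxes['key']
    for k,(x0,y0,x1,y1) in boxes.items():
        m=np.zeros_like(M[k]);m[y0:y1,x0:x1]=M[k][y0:y1,x0:x1];m&=s['z_map']>0
        p=P[m];z=p[:,2]
        if k!='stripe': p=p[z>np.percentile(z,90)-.006]
        r=cv2.minAreaRect((p[:,:2]*1000).astype(np.float32)) 
        print(f,k,len(p),p.mean(0).round(4),'z',np.percentile(z,[5,50,95]).round(3),[np.round(q,1) for q in r])
        mm=np.argwhere(m);print('  px',mm.min(0)[::-1],mm.max(0)[::-1])
    # lid and housing
    if f=='top0':
        z=P[:,:,2];g=(H>40)&(H<85)&(S>90)&(abs(z-.118)<.006);
        p=P[g];r=cv2.minAreaRect((p[:,:2]*1000).astype(np.float32));print('green',len(p),p.mean(0),r)
        for nm,q in(('lid',g&(np.mgrid[:384,:512][0]<205)),('house',g&(np.mgrid[:384,:512][0]>222))):
            p=P[q];print(nm,p.mean(0),cv2.minAreaRect((p[:,:2]*1000).astype(np.float32)))
a=cv2.imread('pics/top0.png');b=cv2.imread('pics/side0.png')
f=lambda i,x,y,w,h:cv2.resize(i[y:y+h,x:x+w],(400,300),interpolation=cv2.INTER_CUBIC)
cv2.imwrite('pics/c1.png',np.vstack([np.hstack([f(a,200,175,100,75),f(a,340,195,80,60)]),np.hstack([f(b,170,130,160,120),f(b,230,300,100,75)])]))
```

```text
top0 brass 169 [0.4876 0.0402 0.1384] z [0.135 0.138 0.142] [array([487.6,  40.1]), array([46.9, 27. ]), np.float64(4.9)]
  px [243 216] [254 235]
top0 stripe 37 [0.5555 0.0503 0.2442] z [0.245 0.248 0.25 ] [array([558.8,  50.2]), array([11.6, 54.7]), np.float64(8.0)]
  px [230 194] [254 199]
top0 key 113 [ 0.4829 -0.2975  0.1148] z [0.094 0.113 0.118] [array([ 484.2, -298.1]), array([13.3, 58.8]), np.float64(65.6)]
  px [375 214] [389 236]
top0 blue 272 [ 0.4849 -0.2927  0.06  ] z [0.025 0.059 0.063] [array([ 483.5, -298.1]), array([59.8, 60. ]), np.float64(65.4)]
  px [361 210] [392 238]
green 4218 [0.57990839 0.05415411 0.11973766] ((553.9639892578125, 50.10984802246094), (233.52981567382812, 173.94464111328125), 9.074728012084961)
lid [0.6078537  0.05479445 0.11991832] ((597.845703125, 57.34447479248047), (144.64903259277344, 174.03567504882812), 8.827994346618652)
house [0.45947171 0.03725322 0.11933731] ((468.03582763671875, 37.072872161865234), (59.33184051513672, 70.12015533447266), 7.72560977935791)
side0 brass 177 [0.4867 0.0357 0.1355] z [0.111 0.133 0.137] [array([487.1,  36.6]), array([47.9, 28.8]), np.float64(7.7)]
  px [190 188] [218 212]
side0 stripe 40 [0.5543 0.0472 0.2434] z [0.24  0.243 0.247] [array([554.7,  47.6]), array([ 5.5, 51.7]), np.float64(11.6)]
  px [222 143] [236 153]
side0 key 227 [ 0.4824 -0.3018  0.1125] z [0.086 0.108 0.115] [array([ 483. , -301.1]), array([13.8, 58.4]), np.float64(65.2)]
  px [263 313] [296 329]
side0 blue 523 [ 0.4766 -0.313   0.0577] z [0.018 0.056 0.06 ] [array([ 478.6, -308.9]), array([41.9, 58.9]), np.float64(66.6)]
  px [263 329] [296 362]
```

View pics/c1.png

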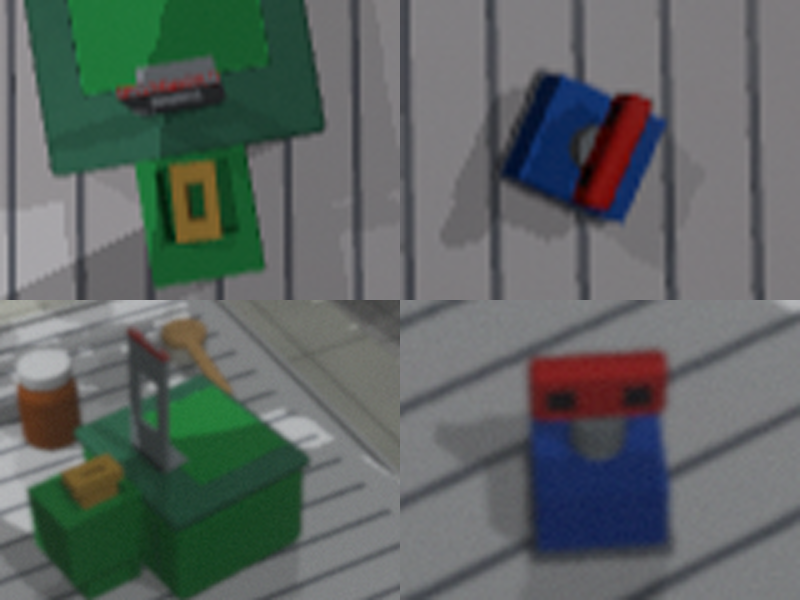

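The crops show the hasp upright, the brass slot lined up with the tub's x, and the key upright in its stand with its long axis at about 155.6°. Tub yaw is about 8.6°. I'll raise the arm clear of the rail while turning the tool to the tub's axes.

>>> send_rows([
  [[0, 0, -48, 0, 0, 0], [0, 0, -48, 0, 0, -0.14], [0, 0, -48, 0, 0, -0.14], [0, 0, -48, 0, 0, -0.14], [0, 0, -48, 0, 0, -0.133]],
], grip=0, force=30)

```text
clock: 0.6
position: [0.2148, 0.5057, 0.427]
orientation: [-3.141, -0.0, -2.985]
wrist_force: [0.4, 0.5, 0.2]
width: 0.617
grip_force: 0.0
```

```bash
cat >> h.py <<'E'
from scipy.spatial.transform import Rotation as Ro
def go(x,y,z,yawdeg):
    o=readout.get_obs();R=Ro.from_euler('xyz',o['orientation']);T=Ro.from_euler('xyz',[np.pi,0,np.radians(yawdeg)])
    print('t',o['clock'],'pos',o['position'].round(4),'yaw',np.degrees(o['orientation'][2]).round(2),'j',o['joint_pos'].round(2),'F',o['wrist_force'].round(1),'w',round(o['width'],3))
    print('shift mm',(R.inv().apply(np.array([x,y,z])-o['position'])*1000).round(1),'rot',(R.inv()*T).as_rotvec().round(4))
E
python3 -c "
from h import *
go(.600,.0575,.30,188.6)"
```

```text
t 0.6 pos [0.2148 0.5057 0.427 ] yaw -171.01 j [ 1.08  0.22  1.25 -0.    1.67 -0.64] F [0.4 0.5 0.2] w 0.617
shift mm [-310.4 -502.9  127.1] rot [-0.0003 -0.0002  0.0069]
```

>>> send_rows([
  [[-26, -42, 0, 0, 0, 0.007], [-26, -42, 0, 0, 0, 0], [-26, -42, 0, 0, 0, 0], [-26, -42, 0, 0, 0, 0], [-26, -42, 0, 0, 0, 0]],
])

```text
clock: 1.1
position: [0.3749, 0.3155, 0.425]
orientation: [-3.141, -0.0, -2.997]
wrist_force: [0.7, -0.3, -0.3]
width: 0.19
grip_force: 0.0
```

>>> send_rows([
  [[-26, -42, 0, 0, 0, 0], [-26, -42, 0, 0, 0, 0], [-26, -42, 0, 0, 0, 0], [-26, -42, 0, 0, 0, 0], [-26, -42, 0, 0, 0, 0]],
])

```text
clock: 1.6
position: [0.5339, 0.1262, 0.4249]
orientation: [3.142, -0.0, -2.998]
wrist_force: [0.7, 0.6, 0.1]
width: 0.005
grip_force: 0.0
```

```bash
python3 -c "
from h import *
go(.600,.0575,.25,188.6)"
```

```text
t 1.6 pos [0.5339 0.1262 0.4249] yaw -171.75 j [ 0.15  0.22  1.25  0.    1.67 -1.57] F [0.7 0.6 0.1] w 0.005
shift mm [-55.6 -77.5 174.9] rot [ 0.0001 -0.0004 -0.006 ]
```

>>> send_rows([
  [[-28, -39, 0, 0, 0, -0.006], [-28, -38, 0, 0, 0, 0], [0, 0, 48, 0, 0, 0], [0, 0, 48, 0, 0, 0], [0, 0, 48, 0, 0, 0]],
])

```text
clock: 2.1
position: [0.5994, 0.0597, 0.279]
orientation: [3.142, -0.0, -2.992]
wrist_force: [1.2, 0.0, 0.3]
width: 0.002
grip_force: 0.0
```

>>> send_rows([
  [[0, 0, 30, 0, 0, 0], [0, 0, 30, 0, 0, 0], [0, 0, 0, 0, 0, 0]],
])

```text
clock: 2.4
position: [0.5976, 0.0601, 0.2171]
orientation: [3.141, -0.007, -2.991]
wrist_force: [-0.2, 0.3, -0.3]
width: 0.008
grip_force: 0.0
```

```bash
python3 -c "
from h import *
go(.5505,.050,.2215,188.6)
s=snap('side','side1')
cv2.imwrite('pics/s1c.png',cv2.resize(s['img'][80:272,130:386,::-1],(768,576)))"
```

```text
t 2.4 pos [0.5976 0.0601 0.2171] yaw -171.4 j [ 0.02  0.42  1.47 -0.    1.26 -1.7 ] F [-0.2  0.3 -0.3] w 0.008
shift mm [48.1 -3.  -4.1] rot [ 0.0009 -0.0073  0.    ]
```

View pics/s1c.png

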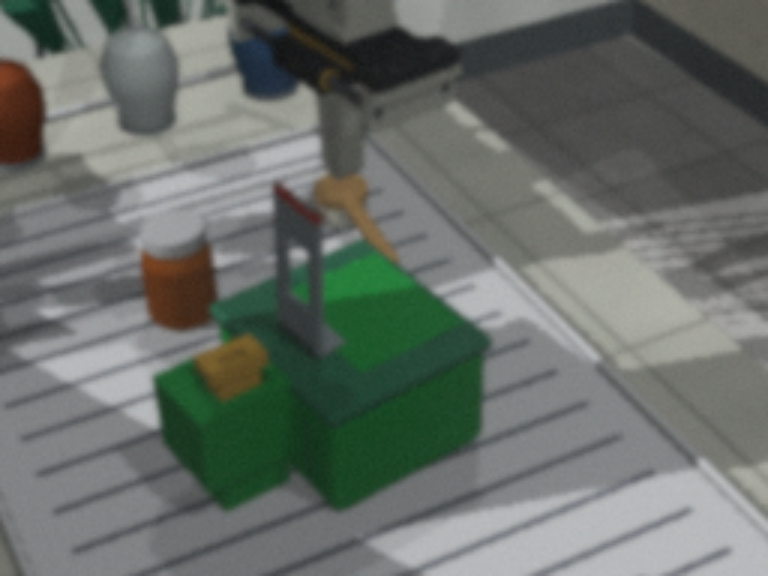

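The shut fingers are just behind the upright hasp's solid end, so I push it over in an arc.

>>> send_rows([
  [[20, -3, 0, 0, 0, 0], [18, 0, 0, 0, 0, 0], [13, 0, 0, 0, 0, 0], [13, 0, 1, 0, 0, 0], [13, 0, 3, 0, 0, 0]],
])

```text
clock: 2.95
position: [0.5246, 0.0456, 0.2196]
orientation: [-3.141, 0.004, -2.991]
wrist_force: [0.5, 0.7, -0.5]
width: 0.006
grip_force: 0.0
```

>>> send_rows([
  [[13, 0, 4, 0, 0, 0], [12, 0, 6, 0, 0, 0], [12, 0, 7, 0, 0, 0], [10, 0, 9, 0, 0, 0], [10, 0, 10, 0, 0, 0]],
])

```text
clock: 3.45
position: [0.4685, 0.0371, 0.1831]
orientation: [-3.141, 0.003, -2.991]
wrist_force: [1.0, 0.2, 0.2]
width: 0.009
grip_force: 0.0
```

```bash
python3 -c "
from h import *
go(.5505-.1045*.989,.050-.1045*.1495,.124,188.6)
s=snap('side','side2')
cv2.imwrite('pics/s2c.png',cv2.resize(s['img'][80:272,130:386,::-1],(640,480)))"
```

```text
t 3.45 pos [0.4685 0.0371 0.1831] yaw -171.4 j [-0.02  0.21  1.85  0.    1.08 -1.74] F [1.  0.2 0.2] w 0.009
shift mm [21.7  0.5 59. ] rot [-0.0006  0.0035  0.0001]
```

View pics/s2c.png

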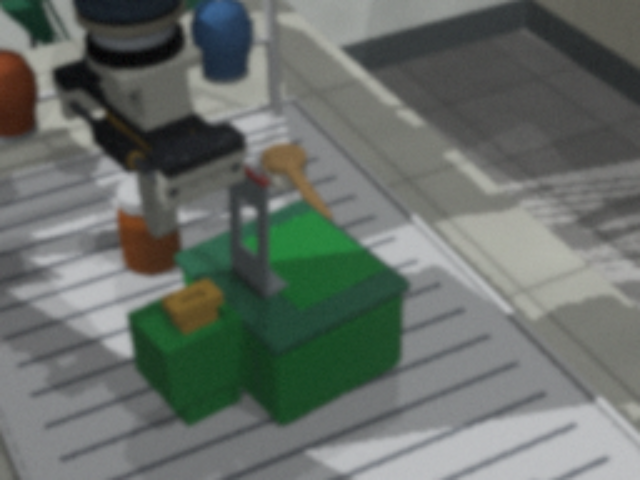

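```bash
python3 -c "
from h import *
s=load('side2')
f=lambda X:[round((a-b)*2.5) for a,b in zip(proj(s,X),(130,80))]
print('tcp',f([.4685,.0371,.1831]),'lock',f([.487,.039,.137]),'hinge',f([.5505,.05,.1215]),'tip',f([.5505,.05,.2465]))
P=cloud(s)
for u,v in((257,175),(250,170),(240,185),(267,230),(238,230),(162,225),(155,190)):
    print(u,v,P[80+int(v/2.5),130+int(u/2.5)].round(3))
t=snap('top','top2')
cv2.imwrite('pics/t2c.png',cv2.resize(t['img'][150:270,180:340,::-1],(640,480)))"
```

```text
tcp [166, 261] lock [190, 295] hinge [250, 280] tip [241, 167]
257 175 [0.556 0.035 0.245]
250 170 [0.555 0.041 0.247]
240 185 [0.55  0.054 0.226]
267 230 [0.557 0.023 0.194]
238 230 [0.547 0.063 0.171]
162 225 [0.462 0.02  0.235]
155 190 [0.462 0.019 0.271]
```

View pics/t2c.png

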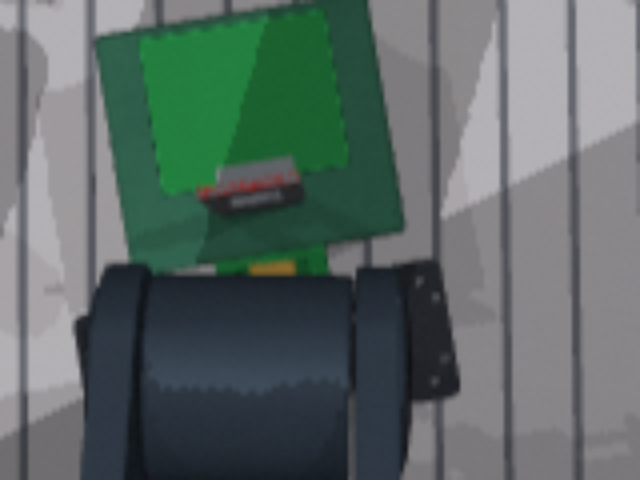

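```bash
python3 -c "
from h import *
for n,p in(('side2',(.4685,.0371,.1831)),('side1',(.5976,.0601,.2171)),('side0',(.215,.506,.185))):
    s=load(n);P=cloud(s);print(n,proj(s,p))
    d=np.linalg.norm(P[:,:,:2]-np.array(p[:2]),axis=2);m=(d<.03)&(P[:,:,2]>.14)&(s['z_map']>0)
    vs=np.argwhere(m)
    for v in np.unique(vs[:,0])[::-1][:8]:
        us=vs[vs[:,0]==v][:,1];print(v,us.min(),us.max(),P[v,int(np.median(us))].round(3))
"
```

```text
side2 (np.float64(196.48545174679367), np.float64(184.58057670274772))
175 192 192 [0.46  0.032 0.215]
174 192 195 [0.461 0.026 0.222]
173 190 197 [0.461 0.026 0.224]
172 190 199 [0.462 0.019 0.231]
171 189 200 [0.462 0.018 0.234]
170 189 201 [0.464 0.02  0.235]
169 188 201 [0.463 0.021 0.237]
168 188 201 [0.463 0.019 0.241]
side1 (np.float64(244.61599466087384), np.float64(149.864921441776))
139 242 244 [0.591 0.05  0.253]
138 240 246 [0.591 0.05  0.256]
137 239 248 [0.591 0.05  0.259]
136 239 250 [0.591 0.045 0.264]
135 238 250 [0.59  0.044 0.267]
134 238 250 [0.591 0.044 0.269]
133 238 250 [0.592 0.046 0.271]
132 237 251 [0.591 0.043 0.275]
side0 (np.float64(43.19627541923401), np.float64(118.38178728996462))
71 31 39 [0.237 0.493 0.319]
70 31 39 [0.24  0.494 0.321]
69 31 38 [0.23  0.483 0.33 ]
68 32 38 [0.233 0.489 0.329]
67 31 34 [0.231 0.49  0.332]
66 31 34 [0.232 0.489 0.335]
65 31 34 [0.233 0.49  0.337]
64 29 33 [0.232 0.482 0.343]
```

```bash
python3 -c "
from h import *
s=snap('wrist','w2');o=readout.get_obs();P=cloud(s);R=Ro.from_euler('xyz',o['orientation'])
Q=R.inv().apply(P.reshape(-1,3)-o['position']).reshape(P.shape)*1000
print('cam in tool',R.inv().apply(-s['R'].T@s['t']-o['position'])*1000, (s['R']@R.as_matrix()).round(2))
m=(s['z_map']>0)&(Q[:,:,2]<-3)&(np.abs(Q[:,:,0])<60)&(np.abs(Q[:,:,1])<100)
q=Q[m];print(len(q));v=np.argwhere(m);print(v.min(0),v.max(0))
for a in range(-90,0,10):
    k=q[(q[:,2]>=a)&(q[:,2]<a+10)]
    if len(k):print(a,len(k),k.min(0).round(),k.max(0).round())
p=load('side2');P2=cloud(p);Q2=R.inv().apply(P2.reshape(-1,3)-np.array([.4685,.0371,.1831]))*1000
k=Q2[(abs(Q2[:,0])<60)&(abs(Q2[:,1])<110)&(Q2[:,2]<-10)&(Q2[:,2]>-140)&(Q2[:,0]>-45)]
for a in range(-140,-10,10):
    j=k[(k[:,2]>=a)&(k[:,2]<a+10)]
    if len(j):print('side',a,len(j),j.min(0).round(),j.max(0).round())
cv2.imwrite('pics/w2b.png',s['img'][:,:,::-1])"
```

```text
cam in tool [  79.29436123    1.0634423  -199.49139379] [[-0.    1.    0.  ]
 [-0.96 -0.   -0.28]
 [-0.28 -0.    0.96]]
44679
[225   0] [383 511]
-90 115 [  8.  -1. -90.] [ 12.   4. -80.]
-80 398 [ -6. -15. -80.] [ 12.  17. -70.]
-70 706 [ -7. -15. -70.] [ 11.  18. -60.]
-60 511 [  9. -14. -60.] [ 11.  17. -50.]
-50 409 [  9. -14. -50.] [ 11.  16. -40.]
-40 151 [  9. -11. -40.] [ 11.  14. -32.]
side -140 355 [ -34.  -89. -140.] [  37.   81. -130.]
side -130 257 [ -33.  -89. -130.] [  37.   84. -120.]
side -120 42 [ -32.  -88. -120.] [  34.   80. -116.]
side -100 18 [  8. -19. -97.] [ 11.  11. -90.]
side -90 34 [  8. -20. -90.] [ 11.  13. -80.]
side -80 33 [  6. -19. -80.] [ 11.  17. -70.]
side -70 44 [ -8. -18. -70.] [ 10.  14. -60.]
side -60 52 [ -7. -19. -60.] [ 11.  12. -50.]
side -50 44 [ -8. -17. -50.] [ 11.  12. -41.]
side -40 16 [ -5. -13. -40.] [ 10.  11. -32.]
```

View pics/w2b.png

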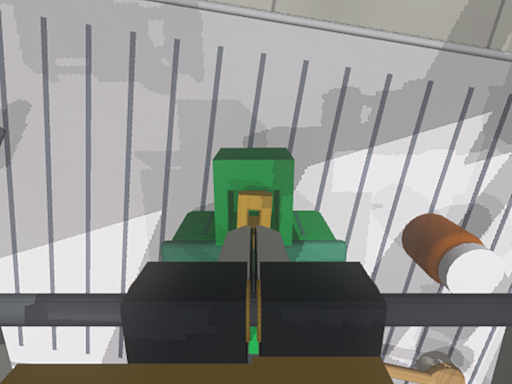

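The shut fingers end 32 mm above the reported TCP in both cameras (wrist and side), and the body sits 32 mm higher too. So they passed over the top of the hasp without touching it. From here on I'll count the fingertips as 32 mm behind the reported TCP. Next I go back and repeat the push lower.

>>> send_rows([
  [[0, 0, -35, 0, 0, 0], [0, 0, -35, 0, 0, 0], [-40, 0, 0, 0, 0, 0], [-40, 0, 0, 0, 0, 0], [-45, 0, 0, 0, 0, 0]],
])

```text
clock: 4.1
position: [0.5936, 0.0562, 0.2536]
orientation: [-3.141, 0.003, -2.991]
wrist_force: [0.1, -0.2, 1.4]
width: 0.003
grip_force: 0.0
```

>>> send_rows([
  [[0, 0, 0, 0, 0, 0], [0, 0, 35, 0, 0, 0], [0, 0, 33, 0, 0, 0], [0, 0, 0, 0, 0, 0]],
])

```text
clock: 4.5
position: [0.5896, 0.0559, 0.1806]
orientation: [3.141, -0.005, -2.991]
wrist_force: [-0.3, 0.7, 0.8]
width: 0.003
grip_force: 0.0
```

```bash
python3 -c "
from h import *
print(ctrl.hold_point_z,[a for a in dir(ctrl)+dir(readout) if a[0]!='_'])
go(.5505+.01,.050+.0015,.185,188.6)
s=snap('side','side3');o=readout.get_obs();R=Ro.from_euler('xyz',o['orientation']);P2=cloud(s)
Q=R.inv().apply(P2.reshape(-1,3)-o['position'])*1000
k=Q[(abs(Q[:,0])<20)&(abs(Q[:,1])<30)&(Q[:,2]<-10)&(Q[:,2]>-90)];print(k.max(0),k.min(0))
w=load('w2');P=cloud(w);hsv=cv2.cvtColor(w['img'],cv2.COLOR_RGB2HSV)
m=(hsv[:,:,0]>8)&(hsv[:,:,0]<28)&(hsv[:,:,1]>120)&(abs(P[:,:,2]-.137)<.008)&(abs(P[:,:,0]-.487)<.05)&(abs(P[:,:,1]-.04)<.05)
p=P[m];print(len(p),p.mean(0),cv2.minAreaRect((p[:,:2]*1000).astype(np.float32)))
"
```

```text
0.0188 ['IKError', 'finish_job', 'hold_point_z', 'get_obs']
t 4.5 pos [0.5896 0.0559 0.1806] yaw -171.39 j [ 0.02  0.43  1.54 -0.    1.17 -1.71] F [-0.3  0.7  0.8] w 0.003
shift mm [29.4  0.  -4.3] rot [ 0.0007 -0.0054  0.0002]
[ 13.07881519  17.64116847 -29.52290808] [ -8.18746603 -20.52174391 -89.87458174]
925 [0.47425576 0.03998672 0.13678486] ((477.76116943359375, 40.5821533203125), (29.75006866455078, 27.807357788085938), 5.211063385009766)
```

>>> send_rows([
  [[16, 0, 0, 0, 0, 0], [13, 0, 0, 0, 0, 0], [13, 0, 0, 0, 0, 0], [13, 0, 0, 0, 0, 0]],
])

```text
clock: 4.95
position: [0.538, 0.0476, 0.1864]
orientation: [-3.141, 0.005, -2.991]
wrist_force: [1.5, -0.3, -0.4]
width: 0.003
grip_force: 0.7
```

```bash
python3 -c "
from h import *
go(.5505,.050,.185,188.6)
s=snap('side','side4');P=cloud(s)
hsv=cv2.cvtColor(s['img'],cv2.COLOR_RGB2HSV);H,S=hsv[:,:,0].astype(int),hsv[:,:,1]
m=((H<8)|(H>170))&(S>80)&(P[:,:,2]>.12)&(P[:,:,0]>.4)&(P[:,:,0]<.6)&(abs(P[:,:,1]-.04)<.06);print(m.sum(),P[m].mean(0))"
```

```text
t 4.95 pos [0.538  0.0476 0.1864] yaw -171.4 j [ 0.    0.33  1.68  0.    1.13 -1.72] F [ 1.5 -0.3 -0.4] w 0.003
shift mm [-12.7   0.5   1.4] rot [-0.0007  0.0048  0.0001]
30 [0.51974911 0.04034624 0.24050057]
```

>>> send_rows([
  [[14, 0, 4, 0, 0, 0], [14, 0, 4, 0, 0, 0], [12, 0, 6, 0, 0, 0], [12, 0, 7, 0, 0, 0], [10, 0, 10, 0, 0, 0]],
])

```text
clock: 5.5
position: [0.4772, 0.0383, 0.1547]
orientation: [-3.141, 0.005, -2.991]
wrist_force: [0.7, 0.2, 0.1]
width: 0.005
grip_force: 0.5
```

>>> send_rows([
  [[10, 0, 10, 0, 0, 0], [7, 0, 12, 0, 0, 0], [6, 0, 13, 0, 0, 0]],
])

```text
clock: 5.8
position: [0.4547, 0.0349, 0.1193]
orientation: [-3.141, 0.005, -2.991]
wrist_force: [1.2, 0.8, 0.2]
width: 0.004
grip_force: 0.5
```

```bash
python3 -c "
from h import *
go(.5505-.1045*.989,.050-.1045*.1495,.124-.032,188.6)"
```

```text
t 5.8 pos [0.4547 0.0349 0.1193] yaw -171.4 j [-0.03  0.27  1.96  0.    0.91 -1.75] F [1.2 0.8 0.2] w 0.004
shift mm [ 7.7  0.7 27.2] rot [-0.0008  0.0046  0.    ]
```

>>> send_rows([
  [[4, 0, 12, 0, 0, 0], [3, 0, 11, 0, 0, 0], [0, 0, 3, 0, 0, 0], [0, 0, 1, 0, 0, 0], [0, 0, 0, 0, 0, 0]],
])

```text
clock: 6.3
position: [0.4464, 0.0339, 0.0908]
orientation: [-3.141, 0.001, -2.991]
wrist_force: [-0.1, -1.2, 0.4]
width: 0.005
grip_force: 0.6
```

>>> send_rows([
  [[0, 0, 1, 0, 0, 0], [0, 0, 0, 0, 0, 0]],
])

```text
clock: 6.5
position: [0.4465, 0.0339, 0.0904]
orientation: [-3.141, 0.001, -2.991]
wrist_force: [-5.3, -1.3, 14.4]
width: 0.005
grip_force: 7.4
```

The 14 N of contact says the hasp is pressed flat on the housing. I lift off and look.

>>> send_rows([
  [[0, 0, -30, 0, 0, 0], [0, 0, -45, 0, 0, 0], [0, 0, -45, 0, 0, 0], [0, 0, -45, 0, 0, 0], [-30, 0, -35, 0, 0, 0]],
], grip=1)

```text
clock: 7.0
position: [0.4747, 0.0383, 0.2929]
orientation: [-3.141, 0.003, -2.992]
wrist_force: [1.8, -0.5, 0.4]
width: 0.388
grip_force: 0.0
```

```bash
python3 -c "
from h import *
go(.484,-.2985,.29,155.6)
w=snap('wrist','w5');s=snap('side','side5')
hp=np.array([.5505,.05,.124]);P=cloud(s);
c=np.array([-.989,-.1495])
rel=(P[:,:,:2]-hp[:2]);a=rel@c;b=rel@np.array([-.1495,.989])
for lo,hi in((5,30),(92,108),(110,123)):
    m=(a>lo/1e3)&(a<hi/1e3)&(abs(b)<.022)&(abs(P[:,:,2]-.124)<.02)&(s['z_map']>0);print(lo,m.sum(),np.percentile(P[m][:,2],[10,50,90]).round(4))
cv2.imwrite('pics/c5.png',np.hstack([cv2.resize(s['img'][140:260,160:320,::-1],(400,300)),cv2.resize(w['img'][:,:,::-1],(400,300))]))"
```

```text
t 7.0 pos [0.4747 0.0383 0.2929] yaw -171.41 j [-0.02  0.11  1.68 -0.    1.34 -1.74] F [ 1.8 -0.5  0.4] w 0.388
shift mm [  41.1 -334.4    3. ] rot [3.000e-04 2.900e-03 5.759e-01]
5 131 [0.1222 0.1237 0.1253]
92 96 [0.1221 0.1237 0.1252]
110 84 [0.1217 0.1237 0.1249]
```

View pics/c5.png

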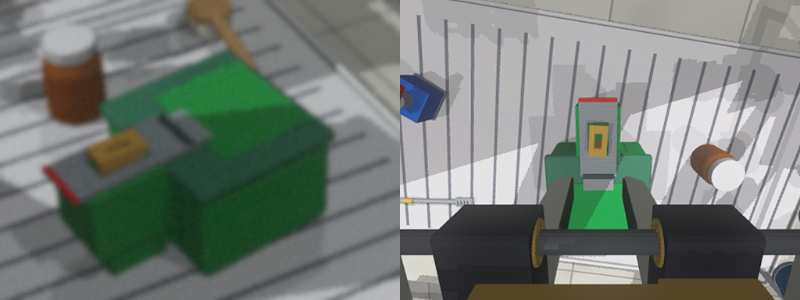

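The hasp is flat, with the brass head through its window (left crop at (118,150); right crop at (597,140)). Now to the key, measuring the lock from this wrist view on the way.

```bash
cat >> h.py <<'E'
def blob(f,kind,c,zmin,zmax,r=.06):
    s=load(f);P=cloud(s);hsv=cv2.cvtColor(s['img'],cv2.COLOR_RGB2HSV);H,S=hsv[:,:,0].astype(int),hsv[:,:,1]
    M=dict(brass=(H>8)&(H<28)&(S>120),red=((H<8)|(H>170))&(S>120),blue=(H>105)&(H<130)&(S>120))[kind]
    m=M&(P[:,:,2]>zmin)&(P[:,:,2]<zmax)&(np.hypot(P[:,:,0]-c[0],P[:,:,1]-c[1])<r)
    p=P[m];print(f,kind,len(p),p.mean(0).round(4),[np.round(q,1) for q in cv2.minAreaRect((p[:,:2]*1000).astype(np.float32))]);return p
E
python3 -c "
from h import *
blob('w5','brass',(.487,.039),.130,.145);blob('top0','brass',(.487,.039),.130,.145);blob('side5','brass',(.487,.039),.130,.145)"
```

```text
w5 brass 770 [0.4869 0.0413 0.1371] [array([487.2,  41.5]), array([48.2, 27.6]), np.float64(5.3)]
top0 brass 174 [0.4875 0.0402 0.1382] [array([487.6,  40.1]), array([46.9, 27. ]), np.float64(4.9)]
side5 brass 185 [0.4863 0.0356 0.1354] [array([486.5,  37.4]), array([46.7, 28.8]), np.float64(5.9)]
```

>>> send_rows([
  [[10, -48, 0, 0, 0, 0], [10, -48, 0, 0, 0, 0], [10, -48, 0, 0, 0, 0], [10, -48, 0, 0, 0, 0], [0, -48, 0, 0, 0, 0]],
])

```text
clock: 7.6
position: [0.4708, -0.2068, 0.2889]
orientation: [3.141, -0.0, -2.992]
wrist_force: [0.7, 0.3, 0.6]
width: 0.9
grip_force: 0.0
```

>>> send_rows([
  [[0, -48, 0, 0, 0, 0], [0, -46, 0, 0, 0, 0.144], [0, 0, 0, 0, 0, 0.144], [0, 0, 0, 0, 0, 0.144], [0, 0, 0, 0, 0, 0.144]],
])

```text
clock: 8.1
position: [0.4855, -0.298, 0.2882]
orientation: [3.141, -0.001, 2.709]
wrist_force: [1.1, -0.5, 0.4]
width: 0.997
grip_force: 0.0
```

```bash
python3 -c "
from h import *
go(.484,-.2985,.20,155.6)
snap('wrist','w6');snap('side','side6')
blob('w6','red',(.484,-.2985),.108,.125);blob('w6','blue',(.484,-.2985),.05,.065)
blob('side0','red',(.484,-.2985),.108,.125);blob('top0','red',(.484,-.2985),.108,.125)"
```

```text
t 8.1 pos [ 0.4855 -0.298   0.2882] yaw 155.22 j [-0.63  0.31  1.46  0.    1.38 -1.77] F [ 1.1 -0.5  0.4] w 0.997
shift mm [ 1.1 -1.1 88.2] rot [ 0.0003 -0.0014 -0.0065]
w6 red 526 [ 0.4819 -0.2971  0.1136] [array([ 482.5, -297.5]), array([12.4, 60.8]), np.float64(65.3)]
w6 blue 1206 [ 0.482  -0.2971  0.0582] [array([ 483.7, -297.7]), array([59.1, 59.4]), np.float64(65.2)]
side0 red 227 [ 0.4824 -0.3018  0.1125] [array([ 483. , -301.1]), array([13.8, 58.4]), np.float64(65.2)]
top0 red 128 [ 0.4836 -0.2972  0.1142] [array([ 484.3, -297.9]), array([13.3, 58.9]), np.float64(66.0)]
```

>>> send_rows([
  [[2, -0.6, 45, 0, 0, 0], [0, 0, 45, 0, 0, 0], [0, 0, 45, 0, 0, 0], [0, 0, 40, 0, 0, 0], [0, 0, 30, 0, 0, 0]],
], grip=0.6)

```text
clock: 8.7
position: [0.4829, -0.2967, 0.0815]
orientation: [3.141, -0.002, 2.721]
wrist_force: [0.1, 0.1, 0.8]
width: 0.627
grip_force: 0.0
```

>>> send_rows([
  [[0, 0, 20, 0, 0, 0], [0, 0, 10, 0, 0, 0], [0, 0, 0, 0, 0, 0]],
])

```text
clock: 9.0
position: [0.4834, -0.2971, 0.0532]
orientation: [3.141, -0.002, 2.718]
wrist_force: [0.1, 0.7, 0.5]
width: 0.6
grip_force: 0.0
```

```bash
python3 -c "
from h import *
go(.4832,-.2976,.051,155.4)
s=snap('side','side7');o=readout.get_obs();R=Ro.from_euler('xyz',o['orientation']);P=cloud(s)
Q=R.inv().apply(P.reshape(-1,3)-o['position'])*1000
for lo,hi in((15,60),(-60,-15)):
  k=Q[(abs(Q[:,0])<12)&(Q[:,1]>lo)&(Q[:,1]<hi)&(Q[:,2]<-10)&(Q[:,2]>-100)];print(len(k),k.max(0),k.min(0))
cv2.imwrite('pics/s7c.png',cv2.resize(s['img'][250:384,200:380,::-1],(540,402)))"
```

```text
t 9.0 pos [ 0.4834 -0.2971  0.0532] yaw 155.75 j [-0.63  0.55  1.71  0.    0.88 -1.78] F [0.1 0.7 0.5] w 0.6
shift mm [-0.1 -0.5  2.2] rot [ 0.0004 -0.0019  0.0061]Traceback (most recent call last):
  File "<string>", line 7, in <module>
    k=Q[(abs(Q[:,0])<12)&(Q[:,1]>lo)&(Q[:,1]<hi)&(Q[:,2]<-10)&(Q[:,2]>-100)];print(len(k),k.max(0),k.min(0))
                                                                                          ~~~~~^^^
    return umr_maximum(a, axis, None, out, keepdims, initial, where)
ValueError: zero-size array to reduction operation maximum which has no identity
```

```bash
python3 -c "
from h import *
s=snap('wrist','w7');o=readout.get_obs();R=Ro.from_euler('xyz',o['orientation']);P=cloud(s)
Q=R.inv().apply(P.reshape(-1,3)-o['position'])*1000
for lo,hi in((15,70),(-70,-15)):
  k=Q[(abs(Q[:,0])<13)&(Q[:,1]>lo)&(Q[:,1]<hi)&(Q[:,2]<-20)&(Q[:,2]>-100)];print(len(k),k.max(0),k.min(0))
blob('w7','red',(.484,-.2985),.108,.125);p=blob('w7','blue',(.484,-.2985),.05,.065);blob('side7','red',(.484,-.2985),.07,.125)"
```

```text
2791 [ 11.68466131  44.95629424 -32.57139583] [ -8.68391292  28.40687381 -99.85940952]
2794 [ 11.6177007  -26.69633691 -32.53910753] [ -8.22130533 -43.32059038 -99.84898671]
w7 red 2388 [ 0.4755 -0.2942  0.1136] [array([ 477.9, -295.3]), array([13.4, 50.7]), np.float64(65.0)]
w7 blue 5214 [ 0.479  -0.2958  0.0581] [array([ 483.3, -297.9]), array([59.6, 60.6]), np.float64(65.6)]
side7 red 0 [nan nan nan] [array([0., 0.]), array([0., 0.]), np.float64(0.0)]h.py:20: RuntimeWarning: Mean of empty slice.
  p=P[m];print(f,kind,len(p),p.mean(0).round(4),[np.round(q,1) for q in cv2.minAreaRect((p[:,:2]*1000).astype(np.float32))]);return p
  ret = um.true_divide(
```

>>> send_rows([
  [[0, 0, 2, 0, 0, 0], [0, 0, 0, 0, 0, 0], [0, 0, 0, 0, 0, 0], [0, 0, 0, 0, 0, 0], [0, 0, 0, 0, 0, 0]],
], grip=0, force=50)

```text
clock: 9.6
position: [0.484, -0.2976, 0.0523]
orientation: [-3.142, 0.0, 2.716]
wrist_force: [0.2, -0.0, -0.6]
width: 0.218
grip_force: 0.0
```

>>> send_rows([
  [[0, 0, 0, 0, 0, 0], [0, 0, 0, 0, 0, 0], [0, 0, -10, 0, 0, 0], [0, 0, -20, 0, 0, 0], [0, 0, -30, 0, 0, 0]],
])

```text
clock: 10.1
position: [0.4832, -0.297, 0.1123]
orientation: [3.141, -0.003, 2.716]
wrist_force: [1.1, 0.0, -0.6]
width: 0.147
grip_force: 50.0
```

>>> send_rows([
  [[0, 0, -40, 0, 0, 0], [0, 0, -40, 0, 0, 0], [0, 0, -35, 0, 0, 0], [0, 0, 0, 0, 0, -0.13], [0, 0, 0, 0, 0, -0.13]],
])

```text
clock: 10.6
position: [0.4842, -0.2978, 0.2291]
orientation: [-3.14, 0.002, 2.981]
wrist_force: [-0.5, -0.3, -1.7]
width: 0.145
grip_force: 50.0
```

>>> send_rows([
  [[0, 0, 0, 0, 0, -0.13], [0, 0, 0, 0, 0, -0.127], [0, 0, 0, 0, 0, 0]],
])

```text
clock: 10.9
position: [0.4838, -0.2975, 0.2278]
orientation: [-3.141, 0.0, -3.049]
wrist_force: [-0.2, 0.6, -1.3]
width: 0.147
grip_force: 50.0
```

```bash
python3 -c "
from h import *
go(.4882,.0406,.22,185.2)"
```

```text
t 10.9 pos [ 0.4838 -0.2975  0.2278] yaw -174.67 j [-0.63  0.34  1.55 -0.    1.24 -2.3 ] F [-0.2  0.6 -1.3] w 0.147
shift mm [-35.8 336.3   7.7] rot [-0.0003  0.0003  0.0023]
```

>>> send_rows([
  [[-5, 48, 0, 0, 0, 0], [-5, 48, 0, 0, 0, 0], [-5, 48, 0, 0, 0, 0], [-5, 48, 0, 0, 0, 0], [-5, 48, 0, 0, 0, 0]],
])

```text
clock: 11.4
position: [0.4866, -0.0545, 0.2277]
orientation: [-3.141, 0.001, -3.055]
wrist_force: [0.7, 0.5, -1.0]
width: 0.147
grip_force: 50.0
```

>>> send_rows([
  [[-5, 48, 0, 0, 0, 0], [-4, 40, 0, 0, 0, 0], [-2, 8, 0, 0, 0, 0], [0, 0, 0, 0, 0, 0]],
])

```text
clock: 11.8
position: [0.4891, 0.0412, 0.2275]
orientation: [-3.141, 0.0, -3.051]
wrist_force: [-0.7, -0.6, -1.0]
width: 0.149
grip_force: 50.0
```

```bash
python3 -c "
from h import *
go(.4882,.0406,.22,185.2)
s=snap('side','side8');w=snap('wrist','w8');o=readout.get_obs();R=Ro.from_euler('xyz',o['orientation'])
for n,q in(('side8',s),('w8',w)):
    P=cloud(q);k=(abs(P[:,:,2]-.137)<.1)&(np.hypot(P[:,:,0]-.488,P[:,:,1]-.04)<.05)&(q['z_map']>0)
    for a in np.arange(.17,.27,.01):
        p=P[k&(P[:,:,2]>=a)&(P[:,:,2]<a+.01)]
        if len(p): print(n,round(a,3),len(p),p.min(0).round(4),p.max(0).round(4))
c=np.hstack([cv2.resize(s['img'][130:250,150:270,::-1],(400,400),interpolation=2),cv2.resize(w['img'][130:290,176:336,::-1],(400,400),interpolation=2)])
cv2.imwrite('pics/c8.png',c)"
```

```text
t 11.8 pos [0.4891 0.0412 0.2275] yaw -174.8 j [-0.01  0.2   1.75 -0.    1.2  -1.67] F [-0.7 -0.6 -1. ] w 0.149
shift mm [ 1.  -0.5  7.5] rot [-0.0001  0.0003  0.    ]
side8 0.2 10 [0.4799 0.0348 0.2051] [0.4964 0.0397 0.2098]
side8 0.21 38 [0.4793 0.0328 0.21  ] [0.499  0.0416 0.2194]
side8 0.22 33 [0.4791 0.0342 0.2202] [0.4997 0.0425 0.23  ]
side8 0.23 17 [0.4776 0.0264 0.2311] [0.4992 0.0428 0.2368]
w8 0.23 10 [0.4796 0.0288 0.2349] [0.4856 0.0529 0.237 ]
```

View pics/c8.png

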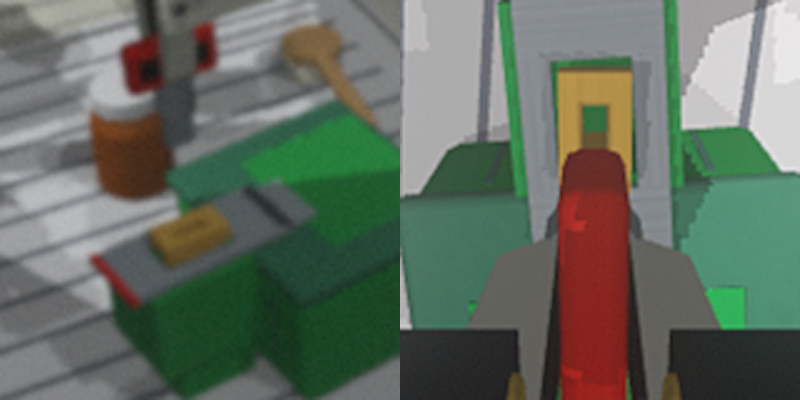

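The key hangs above the lock, aligned with the slot (right crop: slot at (595,120), key at (595,250)), and slightly too far in +x. I lower it close and measure again.

>>> send_rows([
  [[2, -0.6, 20, 0, 0, 0], [0, 0, 20, 0, 0, 0], [0, 0, 17, 0, 0, 0], [0, 0, 0, 0, 0, 0], [0, 0, 0, 0, 0, 0]],
])

```text
clock: 12.4
position: [0.4875, 0.0385, 0.1706]
orientation: [-3.141, 0.0, -3.052]
wrist_force: [0.2, -0.3, -0.5]
width: 0.146
grip_force: 50.0
```

```bash
python3 -c "
from h import *
go(.4882,.0406,.17,185.2)
A=np.radians(5.2);u=np.array([np.cos(A),np.sin(A)]);v=np.array([-u[1],u[0]])
s=snap('side','side9')
ks=[];bs=[]
for i in range(6):
    s=imaging.snapshot('side');P=cloud(s);hsv=cv2.cvtColor(s['img'],cv2.COLOR_RGB2HSV);H,S=hsv[:,:,0].astype(int),hsv[:,:,1]
    near=(np.hypot(P[:,:,0]-.488,P[:,:,1]-.04)<.04)
    k=P[near&(P[:,:,2]>.155)&(P[:,:,2]<.172)];b=P[near&(H>8)&(H<28)&(S>110)&(P[:,:,2]>.12)&(P[:,:,2]<.142)]
    ks.append(k);bs.append(b)
for n,q in(('blade',np.vstack(ks)),('brass',np.vstack(bs))):
    a=q[:,:2]@u*1000;c=q[:,:2]@v*1000
    print(n,len(q),'z',q[:,2].min(),'along',np.percentile(a,[0,2,50,98,100]).round(1),'across',np.percentile(c,[0,2,10,50,98,100]).round(1))
I=s['img'];cv2.imwrite('pics/c9.png',cv2.resize(I[160:230,165:255,::-1],(792,616),interpolation=cv2.INTER_CUBIC)[:600])"
```

```text
t 12.4 pos [0.4875 0.0385 0.1706] yaw -174.89 j [-0.02  0.26  1.82 -0.    1.06 -1.68] F [ 0.2 -0.3 -0.5] w 0.146
shift mm [-0.9  2.   0.6] rot [-0.0001  0.     -0.0015]
blade 335 z 0.1550465045955146 along [478.4 478.9 487.8 498.8 499.8] across [-12.9 -12.3 -11.3  -9.7  -2.5  -1.5]
brass 1390 z 0.12005630914219283 along [464.3 465.4 487.4 510.9 513. ] across [-22.3 -20.7 -19.3 -12.7   5.2   8.8]
```

View pics/c9.png

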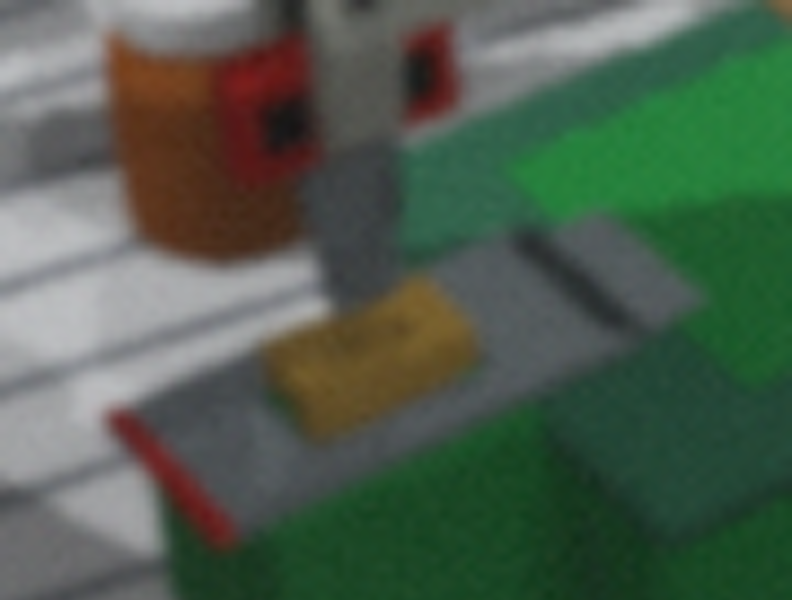

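Side view: blade tip at (360,305), just above the head. Its centre is within about 1 mm of the lock centre both along and across. I descend and watch the force.

>>> send_rows([
  [[0.6, 0, 4, 0, 0, 0], [0, 0, 4, 0, 0, 0], [0, 0, 3, 0, 0, 0], [0, 0, 3, 0, 0, 0], [0, 0, 0, 0, 0, 0]],
])

```text
clock: 13.25
position: [0.4864, 0.0395, 0.1556]
orientation: [3.142, -0.001, -3.05]
wrist_force: [-0.6, -0.0, -1.7]
width: 0.146
grip_force: 50.0
```

>>> send_rows([
  [[0, 0, 1, 0, 0, 0], [0, 0, 1, 0, 0, 0], [0, 0, 1, 0, 0, 0], [0, 0, 0, 0, 0, 0]],
])

```text
clock: 13.65
position: [0.4865, 0.0395, 0.153]
orientation: [3.142, -0.0, -3.05]
wrist_force: [0.7, 0.2, -0.7]
width: 0.148
grip_force: 50.0
```

>>> send_rows([
  [[0, 0, 4, 0, 0, 0], [0, 0, 4, 0, 0, 0], [0, 0, 4, 0, 0, 0], [0, 0, 3, 0, 0, 0], [0, 0, 0, 0, 0, 0]],
])

```text
clock: 14.15
position: [0.4865, 0.0395, 0.1377]
orientation: [3.142, -0.0, -3.05]
wrist_force: [-0.7, -0.3, -1.0]
width: 0.147
grip_force: 50.0
```

>>> send_rows([
  [[0, 0, 2, 0, 0, 0], [0, 0, 2, 0, 0, 0], [0, 0, 1, 0, 0, 0], [0, 0, 1, 0, 0, 0], [0, 0, 0, 0, 0, 0]],
])

```text
clock: 14.65
position: [0.4866, 0.0395, 0.1321]
orientation: [3.142, -0.0, -3.05]
wrist_force: [0.9, -0.2, -1.0]
width: 0.146
grip_force: 50.0
```

>>> send_rows([
  [[0, 0, 0.7, 0, 0, 0], [0, 0, 0.7, 0, 0, 0], [0, 0, 0.7, 0, 0, 0], [0, 0, 0, 0, 0, 0]],
])

```text
clock: 15.05
position: [0.4868, 0.0395, 0.131]
orientation: [-3.141, 0.001, -3.05]
wrist_force: [-3.5, 0.7, 10.7]
width: 0.146
grip_force: 50.0
```

```bash
python3 -c "
from h import *
go(.4882,.0406,.131,185.2)
snap('side','side10');blob('side10','red',(.487,.039),.15,.2)
P=blob('side0','red',(.484,-.2985),.07,.125);print(P[:,2].max());P=blob('side10','red',(.487,.039),.15,.21,.04);print(np.percentile(P[:,2],98))"
```

```text
t 15.05 pos [0.4868 0.0395 0.131 ] yaw -174.77 j [-0.01  0.31  1.86 -0.    0.97 -1.68] F [-3.5  0.7 10.7] w 0.146
shift mm [-1.5  1.  -0. ] rot [-0.0001  0.0006  0.0005]
side10 red 138 [0.4733 0.0328 0.1811] [array([485. ,  37.2]), array([58.5, 17.4]), np.float64(7.5)]
side0 red 441 [ 0.481  -0.3034  0.1046] [array([ 482.9, -301.1]), array([13.9, 58.7]), np.float64(64.9)]
0.11736397723573469
side10 red 138 [0.4733 0.0328 0.1811] [array([485. ,  37.2]), array([58.5, 17.4]), np.float64(7.5)]
0.19374958528618275
```

Fully in: 10.7 N of contact with the collar on the head, and the key's top at 0.193 m as expected. I ease off slightly and turn clockwise (+tool z).

>>> send_rows([
  [[0, 0, -0.7, 0, 0, 0.1], [0, 0, 0, 0, 0, 0.1], [0, 0, 0, 0, 0, 0.1], [0, 0, 0, 0, 0, 0.1], [0, 0, 0, 0, 0, 0]],
])

```text
clock: 15.6
position: [0.4871, 0.0404, 0.1311]
orientation: [3.14, 0.001, 2.829]
wrist_force: [1.1, 5.0, 1.6]
width: 0.149
grip_force: 50.0
```

```bash
python3 -c "
from h import *
go(.4882,.0406,.131,185.2);print(readout.get_obs()['torque'])"
```

```text
t 15.6 pos [0.4871 0.0404 0.1311] yaw 162.09 j [-0.01  0.31  1.86  0.    0.97 -1.27] F [1.1 5.  1.6] w 0.149
shift mm [-1.   0.6  0.1] rot [ 0.0018  0.0011 -0.4033]
[ 1.23858358 -0.14317345  0.04374158]
```

>>> send_rows([
  [[0, 0.5, 0, 0, 0, 0.1], [0, 0, 0, 0, 0, 0.1], [0, 0, 0, 0, 0, 0.1], [0, 0, 0, 0, 0, 0.1], [0, 0, 0, 0, 0, 0]],
])

```text
clock: 16.1
position: [0.4873, 0.0407, 0.1311]
orientation: [3.14, 0.0, 2.429]
wrist_force: [0.7, 5.0, 0.8]
width: 0.149
grip_force: 50.0
```

```bash
python3 -c "
from h import *
go(.4882,.0406,.131,185.2);print(readout.get_obs()['torque'])"
```

```text
t 16.1 pos [0.4873 0.0407 0.1311] yaw 139.17 j [-0.01  0.31  1.86  0.    0.97 -0.87] F [0.7 5.  0.8] w 0.149
shift mm [-0.8  0.5  0.1] rot [ 0.0019  0.001  -0.8033]
[ 1.08216581 -0.25010116 -0.01801822]
```

>>> send_rows([
  [[0.4, 0.5, 0, 0, 0, 0.1], [0, 0, 0, 0, 0, 0.1], [0, 0, 0, 0, 0, 0.1], [0, 0, 0, 0, 0, 0.1], [0, 0, 0, 0, 0, 0]],
])

```text
clock: 16.6
position: [0.4875, 0.041, 0.1311]
orientation: [3.14, 0.0, 2.031]
wrist_force: [2.6, 3.1, 1.1]
width: 0.148
grip_force: 50.0
```

>>> send_rows([
  [[0, 0, 0, 0, 0, 0.1], [0, 0, 0, 0, 0, 0.08], [0, 0, 0, 0, 0, 0.05], [0, 0, 0, 0, 0, 0]],
])

```text
clock: 17.0
position: [0.4878, 0.041, 0.1311]
orientation: [3.139, -0.0, 1.804]
wrist_force: [4.4, 3.4, -0.3]
width: 0.144
grip_force: 50.0
```

```bash
python3 -c "
from h import *
go(.4882,.0406,.131,99.3);print(readout.get_obs()['torque'])"
```

```text
t 17.0 pos [0.4878 0.041  0.1311] yaw 103.37 j [-0.01  0.31  1.86  0.    0.97 -0.25] F [ 4.4  3.4 -0.3] w 0.144
shift mm [-0.5  0.3  0.1] rot [ 0.0025 -0.0004  0.0711]
[ 0.85579928 -0.86225603  0.01807689]
```

>>> send_rows([
  [[0, 0, 0, 0, 0, 0.04], [0, 0, 0, 0, 0, 0.03], [0, 0, 0, 0, 0, 0]],
])

```text
clock: 17.3
position: [0.4878, 0.041, 0.1311]
orientation: [3.139, -0.0, 1.735]
wrist_force: [4.6, 4.0, -0.5]
width: 0.148
grip_force: 50.0
```

```bash
python3 -c "
from h import *
go(.4882,.0406,.131,99.3);print(readout.get_obs()['torque'])"
```

```text
t 17.3 pos [0.4878 0.041  0.1311] yaw 99.4 j [-0.01  0.31  1.86  0.    0.97 -0.18] F [ 4.6  4.  -0.5] w 0.148
shift mm [-0.5  0.3  0.1] rot [ 0.0027 -0.0004  0.0018]
[ 0.7954087  -0.90002501  0.03981734]
```

>>> send_rows([
  [[0, 0, 0, 0, 0, 0.04], [0, 0, 0, 0, 0, 0.04], [0, 0, 0, 0, 0, 0.03], [0, 0, 0, 0, 0, 0]],
])

```text
clock: 17.7
position: [0.4879, 0.0409, 0.1311]
orientation: [3.139, -0.0, 1.626]
wrist_force: [4.1, 3.7, -2.1]
width: 0.147
grip_force: 50.2
```

```bash
python3 -c "
from h import *
go(.4882,.0406,.131,99.3);print(readout.get_obs()['torque'])"
```

```text
t 17.7 pos [0.4879 0.0409 0.1311] yaw 93.15 j [-0.01  0.31  1.86  0.    0.97 -0.07] F [ 4.1  3.7 -2.1] w 0.147
shift mm [-0.3  0.2  0.1] rot [ 2.900e-03 -1.000e-04 -1.073e-01]
[ 0.78081586 -1.01642777  0.48237078]
```

The torque has risen to 0.48 N m, so the plug is at its stop. I relieve slightly, release and lift.

>>> send_rows([
  [[0, 0, 0.5, 0, 0, -0.04], [0, 0, 0, 0, 0, 0], [0, 0, 0, 0, 0, 0]],
])

```text
clock: 18.0
position: [0.488, 0.0409, 0.131]
orientation: [3.139, -0.0, 1.665]
wrist_force: [4.0, 4.3, 5.5]
width: 0.147
grip_force: 50.0
```

>>> send_rows([
  [[0, 0, 0, 0, 0, 0], [0, 0, 0, 0, 0, 0], [0, 0, 0, 0, 0, 0], [0, 0, 0, 0, 0, 0], [0, 0, 0, 0, 0, 0]],
], grip=0.6)

```text
clock: 18.5
position: [0.4866, 0.0405, 0.1301]
orientation: [-3.141, 0.0, 1.663]
wrist_force: [-0.2, -0.7, -0.0]
width: 0.526
grip_force: 0.0
```

>>> send_rows([
  [[0, 0, -15, 0, 0, 0], [0, 0, -30, 0, 0, 0], [0, 0, -40, 0, 0, 0], [0, 0, -40, 0, 0, 0], [0, 0, -40, 0, 0, 0]],
])

```text
clock: 19.0
position: [0.4864, 0.0405, 0.2969]
orientation: [-3.141, 0.0, 1.663]
wrist_force: [1.5, 0.6, 0.4]
width: 0.603
grip_force: 0.0
```

```bash
python3 -c "
from h import *
go(.4882,.0406,.3,99.3)
s=snap('side','side11');w=snap('wrist','w11')
for f in('side11','w11'):
    p=blob(f,'red',(.488,.04),.15,.21,.045);print('top',np.percentile(p[:,2],97));blob(f,'brass',(.487,.039),.125,.145,.04);p=blob(f,'red',(.488,.04),.187,.21,.045)
cv2.imwrite('pics/c11.png',np.hstack([cv2.resize(s['img'][130:250,150:270,::-1],(400,400),interpolation=2),cv2.resize(w['img'][:,:,::-1],(400,400))]))"
```

```text
t 19.0 pos [0.4864 0.0405 0.2969] yaw 95.28 j [-0.01  0.14  1.65 -0.    1.36 -0.1 ] F [1.5 0.6 0.4] w 0.603
shift mm [-0.1  1.8 -3.1] rot [-0.0002  0.0001 -0.0701]
side11 red 228 [0.4851 0.0309 0.1833] [array([485.9,  36.4]), array([13.3, 61.4]), np.float64(7.0)]
top 0.19361803843013126
side11 brass 109 [0.4863 0.025  0.1342] [array([487.,  36.]), array([27.6, 44. ]), np.float64(13.1)]
side11 red 111 [0.4858 0.0357 0.1914] [array([485.8,  37.2]), array([13.3, 59.7]), np.float64(7.0)]
w11 red 751 [0.4872 0.0444 0.1921] [array([487.2,  42.1]), array([13.9, 61.6]), np.float64(5.7)]
top 0.19429690515460152
w11 brass 225 [0.4877 0.0449 0.1372] [array([488. ,  41.9]), array([27.5, 47.8]), np.float64(12.5)]
w11 red 725 [0.4874 0.0435 0.1926] [array([487.5,  42. ]), array([13.1, 61.5]), np.float64(7.4)]
```

View pics/c11.png

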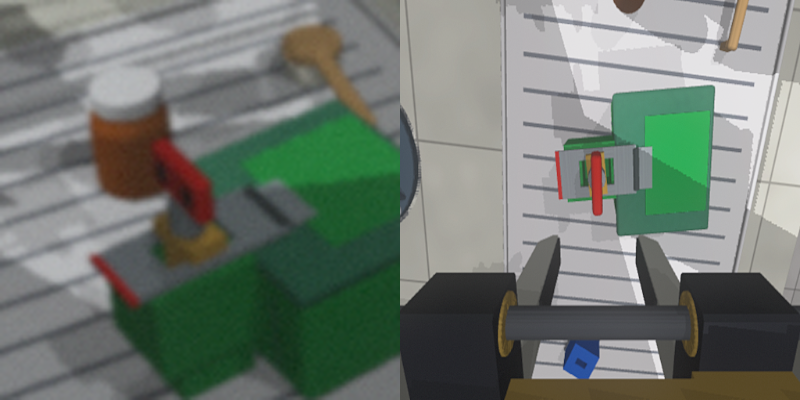

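The key stands upright and fully in. The brass head's long axis is at 102.5°, which puts the plug at about 1.50 rad (its stop). The hasp is flat and the other objects are where they were.

```bash
python3 -c "
from station import ctrl
print(ctrl.finish_job())"
```

```text
the job is handed in; nothing more can be done
None
```

I closed the hasp, pushed the key fully in and turned it to the stop (plug measured at about 1.50 rad), left it standing in the lock, and handed the job in at about 19 s; the hand-in returned no verdict.

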